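# Seat a drone camera in its bench fixture and shut the clamp

## Robot

A 6-joint arm with a two-finger parallel gripper is mounted at the origin on the work surface. World frame = base frame: x ahead of the robot, y to its left, z up, the work surface at z = 0. Lengths are in m, angles in rad, forces in N, time in s.
With the tool pointing down it reaches from about 0.275 to 1 m from the base axis. Payload 8.4 kg.
Tool frame: the origin (TCP) lies on the centre line of the jaws, within the pads' length; the fingertips stand 17 mm ahead of it and the grasp point (between the pads) lies 2 mm behind it (bot.tcp_to_tips is the y of the fingertips in the tool frame, in m); y points along the fingers, z is the direction in which the jaws open and shut, and the axes are right-handed (so a half turn about y gives the same grasp; the last joint's range is limited). The gripper opens to 85 mm and grips with 20 to 120 N. Pads are 22 mm wide; open, the fingers measure 114 mm over their backs; the gripper's body (76 mm by 85 mm) begins 54 mm behind the grasp point. The pads swing forward as they close: fully open they stand 13 mm farther back than shut.
Start: joints at [-1.268, 0.353, 1.633, -0, 1.155, -0.002], TCP at [0.188, -0.596, 0.248] pointing down, gripper open.
Joint ranges: [-2.63, 2.63], [-0.92, 2.1], [0.06, 2.66], [-1.3, 4.44], [0, 2.69], [-3.02, 3.02]. Speed limits (rad/s): [2.22, 2.22, 2.79, 3.14, 3.14, 3.14].

## Interface

Orientations are given as a unit quaternion [x, y, z, w].
In Python, from workcell import bot, hand, kinematics, get_obs, vision, hand_in gives the robot as it stands. The module is installed in compiled form; this text tells all that it offers. Calls block until the motion is done:
- bot.reach(position, orientation): joint-space move of the TCP to a pose.
- bot.servo_line(position, ori=None, velocity=0.15): straight line of the TCP; ori=None keeps the orientation; velocity is the mean speed in m/s.
- bot.goto_joints(angles): joint-space move.
- hand.move_gripper(opening, strength=None): finger opening in m; strength is the grip in N (None keeps the last); returns when the fingers have stopped.
- bot.dwell(seconds).
- kinematics.solve_ik(position, orientation): joint angles nearest the present ones, or None.
- get_obs(): the state.
- vision.read_camera(name): name is "scene" or "top"; returns a dict with "frame" (384x512x3 uint8, red, green, blue), "intrinsics" (3x3 intrinsics, pixels), "view" (4x4, takes a point from world to camera coordinates). Camera axes: x right, y down, z forward; pixel columns grow to the right and rows downward; lengths in m; the calibration is good to about 2 mm. A picture is of the moment at which its call begins. There is no depth.
A pose or a line that the arm cannot do raises bot.IKError and nothing moves.
- hand_in(): hands the job in, once; it reports no verdict.
The state is a dict: "time_s": time; "joint_pos": joint angles; "joint_vel": joint speeds; "joint_efforts": joint torques, N m; "position": TCP position; "orientation": TCP orientation; "wrist_force": force on the tool from outside, world axes, zero at the start; "ft_torque": the same for the moment, N m; "gripper_width": finger opening in m.
Only numpy, scipy, OpenCV 4.12 (cv2) and the standard library are available. Lean on these libraries where they do the work, as an engineer would, in place of code of your own. Each camera call takes 0.05 s, during which the arm holds its last target.

## Task

Put the drone camera module into the square pocket of the blue and aluminium bench fixture, foot first with the lens up, and press it down past the springy side pad until you feel it sit solidly on the pocket floor; seat it there with a firm press of about 20 N, never more than 25 N, for the camera is delicate. Only then swing the hinged clamp frame all the way shut over its foot, never down onto a camera that still stands proud, and let go. Leave the other things on the bench where they are.

Things in the scene. Friction and masses are not known exactly. Their poses are not given: they have to be found in the camera images.
- camera_grip (a point): Grip point of the loose camera module, on its axis, 33 mm above its underside. Black square housing 28 x 28 mm, from 9 to 45 mm above the underside, with an orange lens ring (20 mm wide) on top up to 52 mm. Grip across two flat faces of the housing, fingertips above the foot. About 0.13 kg (varies), stands upright on a 2 mm mat. z up, x and y along the sides.
- camera_foot (a point): Centre of the underside of the camera's foot, 33 mm below camera_grip, same axes: a square aluminium foot 46 x 46 mm, 9 mm thick, wider than the housing and with sides parallel to it; lower edges bevelled by about 0.5 mm. It fits the pocket in any quarter turn.
- camera: The camera module; origin and axes as camera_foot.
- seat (a point): Centre of the pocket's floor, where the camera foot belongs; z up, -x to the fixture's front, +x to the hinge. Pocket 48 x 48 mm (1 mm play each side), 8 mm deep, sides along x and y, in a blue block 74 x 84 mm. Floor 18 mm, rim 26 mm above the table. Fully home, the foot's top is 1 mm above the rim. Grip across y when loading: the raised clamp stands behind (+x).
- pocket_floor: The bright 48 x 48 mm floor of the pocket, fixed; origin and axes as seat.
- fixture: Fixed fixture; origin 16 mm below seat, same axes. Base plate from 55 mm before to 95 mm behind the seat, 100 mm wide. A brass spring pad juts 2.5 mm from the pocket's -x wall, sloping from the rim to 3 mm above the floor: a camera just set down hangs on it 4 to 6 mm high. 5 to 12 N (varies) of the press go into rubbing past it; then it meets the floor, and stays down.
- clamp_hinge (a point): Middle of the clamp's hinge axis, fixed, 78 mm behind (+x of) the seat and 13.5 mm above it; the axis runs along y; axes as seat.
- clamp_handle (a point): Middle of the orange tab at the clamp's free end, 142 mm from the hinge axis; tab 34 long, 24 wide (y), 10 mm thick. The clamp is a steel frame 52 mm wide whose two rails (8 mm thick) pass either side of the housing and lie over the foot when shut. Its -x axis points from hinge to tab, z across the thickness (up when shut).
- clamp (a joint): Clamp angle in rad: 0 shut (level, tab to the fixture's -x), grows as it opens, starts raised at 1.6 to 1.85. At angle a the tab centre is 142*cos(a) mm to -x of the hinge and 142*sin(a) mm above it. Stiff hinge: stays where left; pushing the tab takes 1 to 2 N. Its stop at 0 leaves the rails just over a seated foot.
- spray_can: Bystander: green spray can, 52 mm wide, 150 mm high, standing; origin at the centre of its underside.
- flux_bottle: Bystander: small amber bottle, 40 mm wide, 75 mm high, standing; origin at the centre of its underside.
- driver: Bystander: orange-handled screwdriver 180 mm long, lying crosswise on the mat, farther from the robot than the fixture; its x axis runs along it.
- parts_box: Bystander: small black box 50 x 70 x 28 mm; origin at the centre of its underside.
There are look-alikes about, which are no part of the job. Leave any brown or turquoise look-alike of the fixture alone.

How it is judged:
On the way, in this order (a step that is already met when the one before it is completed fails the run):
1. the camera sits fully down in the pocket, pressed on its floor with over 8 N (the rest of the press goes into the pad), while the clamp is still up (z of camera_foot in the frame of seat below 0.0015 m and horizontal distance between camera_foot and seat below 0.005 m and angle between camera_foot's own z axis and vertical below 0.04 rad and value of joint clamp above 0.9 rad and contact force between camera and pocket_floor above 8 N), for 0.3 s.
2. the clamp is shut over it (value of joint clamp below 0.035 rad), for 0.2 s.
At the end, for the whole second after the job is handed in: The camera stands upright (within 0.04 rad) in the pocket, its foot's underside within 1.5 mm of the pocket floor and within 5 mm of its centre sideways, at rest, and the clamp is shut over it (joint below 0.035 rad) (z of camera_foot in the frame of seat below 0.0015 m and horizontal distance between camera_foot and seat below 0.005 m and angle between camera_foot's own z axis and vertical below 0.04 rad and value of joint clamp below 0.035 rad and linear speed of camera below 0.02 m/s); the robot touches nothing.
It fails at once if the camera is pressed down with more than 25 N (counted with side friction: over 33 N on the pocket floor, or over 60 N in all on rim, walls, pad and floor) (contact force between camera and pocket_floor above 33 N or contact force between camera and fixture above 60 N).
It fails at once if the clamp is swung down (below 0.3 rad) while the camera is not in the pocket or stands more than 2.5 mm proud (value of joint clamp below 0.3 rad and (z of camera_foot in the frame of seat above 0.0025 m or horizontal distance between camera_foot and seat above 0.008 m)).
It fails at once if a bystander is moved by more than 25 mm (distance of any of spray_can, flux_bottle, driver, parts_box from where it was at the start of the episode above 0.025 m).
It also fails if it takes over 72 s, if anything falls off the work surface, if the arm or the gripper's body presses on something with over 40 N, if the wrist force passes 120 N, or if a joint passes its speed limit or range.

## Working session

There is one attempt and no reset: what is moved stays moved. The work goes in short steps, each a Python script; the robot and the scene stay as the last script left them, time stands still between calls to the robot, and variables do not carry over. Pictures are saved under pics/ and viewed, and the job is handed in when it is done.

```bash
mkdir -p pics; python3 - <<'E'
from workcell import bot, hand, kinematics, get_obs, vision
import cv2,numpy as np
np.set_printoptions(precision=4,suppress=True)
for n in("scene","top"):
    c=vision.read_camera(n); cv2.imwrite(f"pics/{n}0.png",cv2.cvtColor(c["frame"],cv2.COLOR_RGB2BGR)); print(n,c["intrinsics"],c["view"])
o=get_obs(); print(o); print(bot.tcp_to_tips)
E
```

```text
scene [[459.7264   0.     253.8655]
 [  0.     459.7264 189.775 ]
 [  0.       0.       1.    ]] [[ 0.0835  0.9965  0.0091 -0.0961]
 [ 0.5577 -0.0392 -0.8291 -0.1866]
 [-0.8258  0.0743 -0.559   1.9367]
 [ 0.      0.      0.      1.    ]]
top [[489.3723   0.     259.3089]
 [  0.     489.3723 185.9371]
 [  0.       0.       1.    ]] [[-0.019  -0.9998 -0.0009  0.0635]
 [-0.9966  0.019  -0.0806  0.4347]
 [ 0.0806 -0.0006 -0.9967  1.6312]
 [ 0.      0.      0.      1.    ]]
{'time_s': 0.1, 'joint_pos': array([-1.2684,  0.3536,  1.6341, -0.    ,  1.1552, -0.0024]), 'joint_vel': array([ 0.0003, -0.003 , -0.0012, -0.0004, -0.0002, -0.0002]), 'joint_efforts': array([  0.0015, -60.6358, -34.2819,   0.    ,   0.0039,   0.    ]), 'position': array([ 0.1874, -0.5958,  0.2476]), 'orientation': array([-0.1074,  0.6994, -0.6985,  0.1073]), 'wrist_force': array([-0.4039, -0.9092,  0.1587]), 'ft_torque': array([-0.0134,  0.0208,  0.0266]), 'gripper_width': 0.0854150343579236}
0.017
```

View pics/scene0.png

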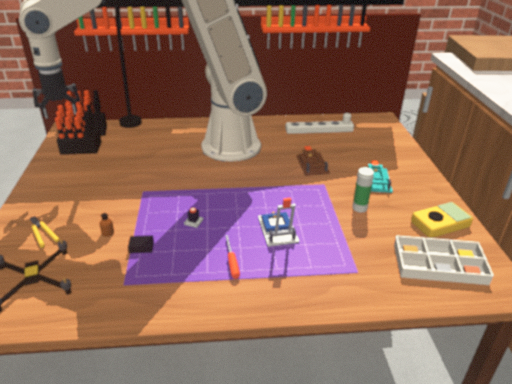

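View pics/top0.png

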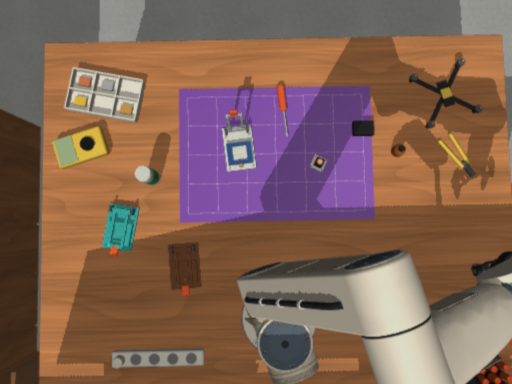

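The scene view shows the blue/aluminium fixture at about (278,228), with its clamp up and its tab at (287,203). The camera is at (194,217). Fixture candidates in the top view are blue/aluminium (239,150), turquoise (120,225) and brown (185,265). Only the first has the blue block with the bright pocket. I'll confirm that in an enlarged crop.

```bash
python3 - <<'E'
import cv2,numpy as np
t=cv2.imread("pics/top0.png");s=cv2.imread("pics/scene0.png")
a=cv2.resize(t[95:185,205:345],None,fx=5.5,fy=5.5,interpolation=cv2.INTER_CUBIC)
cv2.imwrite("pics/c1.png",a)
b=cv2.resize(s[185:275,170:310],None,fx=5.5,fy=5.5,interpolation=cv2.INTER_CUBIC)
cv2.imwrite("pics/c2.png",b)
E
```

```text
(no output)
```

View pics/c1.png

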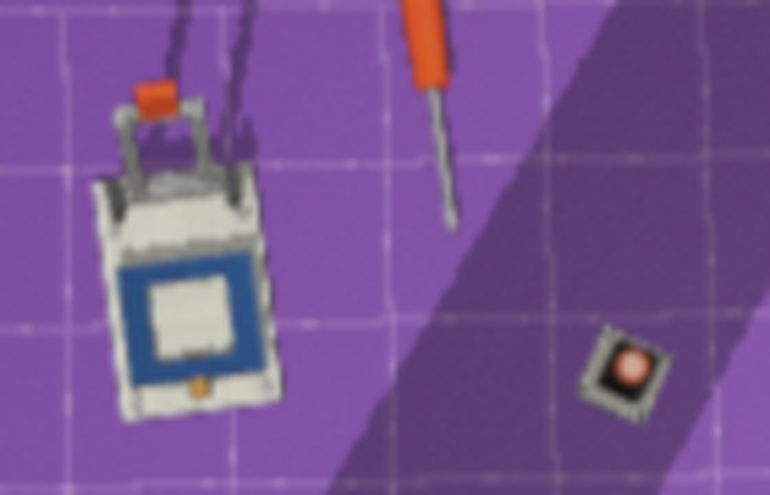

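View pics/c2.png

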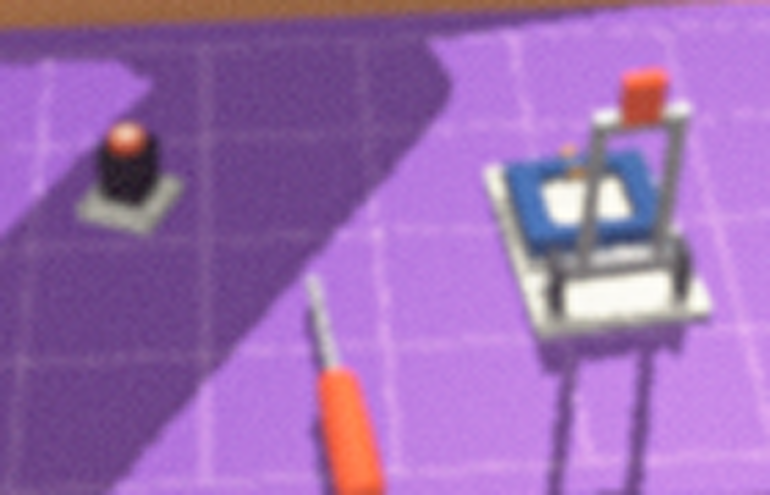

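Confirmed: the blue block with a bright pocket and brass pad is on an aluminium base, and its hinge is away from the robot. The camera stands in the shadow. Now I'll measure both.

```bash
cat > h.py <<'E'
from workcell import bot, hand, kinematics, get_obs, vision
import cv2,numpy as np
np.set_printoptions(precision=4,suppress=True)
def grab(n,k=1,up=6):
    fs=[vision.read_camera(n) for _ in range(k)]
    f=np.mean([c["frame"].astype(float) for c in fs],0).astype(np.uint8)
    return f,fs[0]["intrinsics"],fs[0]["view"]
def big(f,u0,v0,u1,v1,s=8):
    return cv2.resize(f[v0:v1,u0:u1],None,fx=s,fy=s,interpolation=cv2.INTER_CUBIC)
def ray(uv,K,V,z):
    uv=np.atleast_2d(uv); R,t=V[:3,:3],V[:3,3]; C=-R.T@t
    d=np.c_[(uv-K[[0,1],[2,2]])/K[[0,1],[0,1]],np.ones(len(uv))]@R
    return C+d*((z-C[2])/d[:,2])[:,None]
def proj(P,K,V):
    p=np.atleast_2d(P)@V[:3,:3].T+V[:3,3]; p=p@K.T; return p[:,:2]/p[:,2:]
def unbig(p,u0,v0,s=8): return (np.asarray(p,float)+.5)/s-.5+np.array([u0,v0])
E
python3 - <<'E'
from h import *
for n,box in(("top",(215,110,270,180)),("scene",(250,190,310,255))):
    f,K,V=grab(n,4); np.save(f"{n}_f.npy",f); np.savez(f"{n}_kv.npz",K=K,V=V)
    b=big(f,*box); h=cv2.cvtColor(b,cv2.COLOR_RGB2HSV)
    m=cv2.inRange(h,(98,110,40),(116,255,255))
    cv2.imwrite(f"pics/m_{n}.png",np.hstack([cv2.cvtColor(b,cv2.COLOR_RGB2BGR),cv2.cvtColor(m,cv2.COLOR_GRAY2BGR)])[:600,:])
    cs,hi=cv2.findContours(m,cv2.RETR_CCOMP,cv2.CHAIN_APPROX_NONE)
    for c,hh in zip(cs,hi[0]):
        if cv2.contourArea(c)<2000: continue
        bx=unbig(cv2.boxPoints(cv2.minAreaRect(c)),*box[:2])
        P=ray(bx,K,V,0.026)
        print(n,"hole" if hh[3]>=0 else "outer",cv2.contourArea(c),P.mean(0),np.linalg.norm(P[1]-P[0]),np.linalg.norm(P[2]-P[1]),
          np.degrees(np.arctan2(*(P[1]-P[0])[[1,0]])),P[:,:2].tolist())
E
```

```text
top outer 31211.0 [0.5495 0.1206 0.026 ] 0.0809111412522262 0.07189344115023906 -83.89407245081674 [[0.5809123464340438, 0.1647183294768837], [0.5895186169610003, 0.08426620156000048], [0.5180255479503983, 0.07668939722913651], [0.5094812458228587, 0.15686491752224913]]
top hole 15125.0 [0.5495 0.1209 0.026 ] 0.05400966931792263 0.05335526798268931 -83.79664725226336 [[0.5730783760803122, 0.1506967481713812], [0.5789145275290453, 0.09700332477429463], [0.5258699425259366, 0.09125383580982441], [0.5200649855033178, 0.144810264504701]]
scene outer 5584.5 [0.5627 0.0945 0.026 ] 0.03372390450819508 0.08204426258307769 100.90772367326572 [[0.5250612198594815, 0.07827956324627676], [0.5186797191712973, 0.11139418515631168], [0.6007110850917994, 0.10993952780226167], [0.6064024988348233, 0.07832048592264478]]
scene outer 4722.5 [0.5587 0.1465 0.026 ] 0.08571451839782082 0.030527452256630488 168.12206757273714 [[0.5965567846243989, 0.1233858073739383], [0.5126775569998783, 0.14102819489049123], [0.5212192394472941, 0.17033629960997732], [0.6044419431157566, 0.1513818999480555]]
```

View pics/m_top.png

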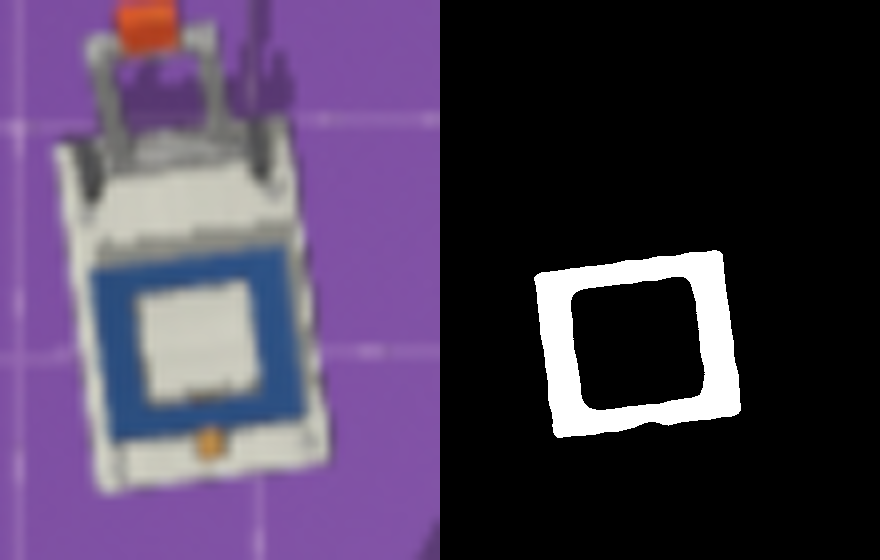

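```bash
python3 - <<'E'
from h import *
for n,box in(("top",(300,145,337,180)),("scene",(175,198,215,238))):
    f=np.load(f"{n}_f.npy"); b=big(f,*box,s=12)
    cv2.imwrite(f"pics/cam_{n}.png",cv2.cvtColor(b,cv2.COLOR_RGB2BGR))
E
```

```text
(no output)
```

View pics/cam_top.png

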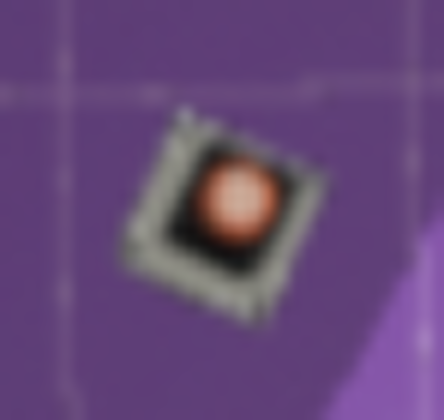

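View pics/cam_scene.png

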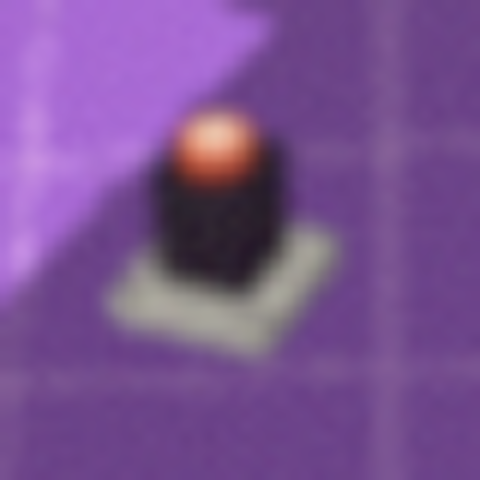

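```bash
python3 - <<'E'
from h import *
box=(300,145,337,180);s=12
f=np.load("top_f.npy");d=np.load("top_kv.npz");K,V=d["K"],d["V"]
b=big(f,*box,s=s); h=cv2.cvtColor(b,cv2.COLOR_RGB2HSV)
g=b.astype(int); grey=g[...,1]-g[...,2]  # purple: G<<B
masks={"all(z.011)":((grey>-25)).astype(np.uint8)*255}
h2=cv2.inRange(h,(0,90,110),(14,255,255))|cv2.inRange(h,(170,60,110),(180,255,255)); masks["lens(z.054)"]=h2
masks["dark+lens(z.047)"]=((g.max(2)<75).astype(np.uint8)*255)
for k,m in masks.items():
    m=cv2.morphologyEx(m,cv2.MORPH_OPEN,np.ones((9,9)))
    cs,_=cv2.findContours(m,cv2.RETR_EXTERNAL,cv2.CHAIN_APPROX_NONE)
    c=max(cs,key=cv2.contourArea); z=float(k[k.index('z')+1:-1])
    P=ray(unbig(cv2.boxPoints(cv2.minAreaRect(c)),*box[:2],s=s),K,V,z)
    mo=cv2.moments(c)
    print(k,P.mean(0),ray(unbig([[mo['m10']/mo['m00'],mo['m01']/mo['m00']]],*box[:2],s=s),K,V,z)[0],np.linalg.norm(P[1]-P[0]),np.linalg.norm(P[2]-P[1]),np.degrees(np.arctan2(*(P[1]-P[0])[[1,0]])))
d=np.load("scene_kv.npz");K2,V2=d["K"],d["V"]
print(proj([[.52,-.118,.054],[.52,-.118,.002]],K2,V2))
# tab
f,K,V=np.load("top_f.npy"),K,V
def blob(f,box,s=8):
    b=big(f,*box,s=s);h=cv2.cvtColor(b,cv2.COLOR_RGB2HSV);m=cv2.inRange(h,(0,150,140),(12,255,255))
    c=max(cv2.findContours(m,0,1)[0],key=cv2.contourArea);mo=cv2.moments(c);return unbig([mo['m10']/mo['m00'],mo['m01']/mo['m00']],*box[:2],s=s)
ut=blob(f,(220,100,250,122)); us=blob(np.load("scene_f.npy"),(275,190,300,215))
X=cv2.triangulatePoints(K@V[:3],K2@V2[:3],ut,us);X=(X[:3]/X[3])[:,0];print("tab",ut,us,X,proj(X,K,V),proj(X,K2,V2))
ul=blob(f,(308,150,330,172)); us2=blob(np.load("scene_f.npy"),(185,203,203,216))
X=cv2.triangulatePoints(K@V[:3],K2@V2[:3],ul,us2);print("lens",ul,us2,(X[:3]/X[3])[:,0])
E
```

```text
all(z.011) [ 0.5111 -0.1453  0.011 ] [ 0.5112 -0.1451  0.011 ] 0.04885641962614354 0.04826393981250925 -25.6855615935497
lens(z.054) [ 0.5112 -0.1456  0.054 ] [ 0.5109 -0.1456  0.054 ] 0.02004148770989157 0.020474971142429778 -72.57884375208393
dark+lens(z.047) [ 0.5039 -0.1406  0.047 ] [ 0.5017 -0.138   0.047 ] 0.019790046045366588 0.027888177526287694 -31.5481908321485
[[200.726  209.5824]
 [201.6121 222.4344]]
tab [232.9692 112.7659] [286.53   202.4816] [0.6535 0.1333 0.1644] [[232.7994 112.7474]] [[286.3202 202.4894]]
lens [322.125  161.0625] [192.3812 211.295 ] [ 0.5128 -0.1506  0.0441]
```

```bash
cat >> h.py <<'E'
from scipy.spatial.transform import Rotation as Rn
def ori(deg):
    a=np.radians(deg); z=np.array([np.cos(a),np.sin(a),0]); y=np.array([0,0,-1.]); x=np.cross(y,z)
    return Rn.from_matrix(np.c_[x,y,z]).as_quat()
E
python3 - <<'E'
from h import *
print(Rn.from_quat(get_obs()["orientation"]).as_matrix())
for p,a in(((.5111,-.1454,.2),64.3),((.5111,-.1454,.2),-115.7),((.55,.1207,.2),96.1),((.55,.1207,.2),-83.9)):
    print(p,a,kinematics.solve_ik(p,ori(a)))
E
```

```text
[[-0.9539 -0.      0.3001]
 [-0.3001  0.0001 -0.9539]
 [-0.     -1.     -0.0001]]
(0.5111, -0.1454, 0.2) 64.3 [-0.28    0.2627  1.8804 -0.      0.9984 -1.4022]
(0.5111, -0.1454, 0.2) -115.7 [-0.28    0.2627  1.8804 -0.      0.9984  1.7394]
(0.55, 0.1207, 0.2) 96.1 [ 0.2134  0.3097  1.814  -0.      1.0179 -1.4639]
(0.55, 0.1207, 0.2) -83.9 [ 0.2134  0.3097  1.814  -0.      1.0179  1.6777]
```

```bash
python3 - <<'E'
from h import *
q=ori(64.3);p=np.array([.5111,-.1454,0])
hand.move_gripper(.06)
bot.reach(p+[0,0,.16],q)
bot.servo_line(p+[0,0,.034],velocity=.08)
o=get_obs();print(o["position"],o["wrist_force"])
hand.move_gripper(.02,strength=60); o=get_obs();print(o["gripper_width"],o["wrist_force"])
bot.servo_line(p+[0,0,.16],velocity=.1)
bot.dwell(.3);o=get_obs();print(o["time_s"],o["gripper_width"],o["wrist_force"],o["ft_torque"],o["position"])
for n in("top","scene"):
    f,K,V=grab(n,2); np.save(f"{n}_g.npy",f)
    u,v=proj(p+[0,0,.14],K,V)[0].astype(int)
    cv2.imwrite(f"pics/grip_{n}.png",cv2.cvtColor(big(f,max(u-45,0),v-35,u+45,v+35),cv2.COLOR_RGB2BGR))
E
```

```text
[ 0.5114 -0.1455  0.0344] [0.5477 0.0414 0.1252]
0.027275071521630632 [-1.4382  0.9977  5.6891]
6.725 0.02720078180002345 [ 0.4736  0.9472 -1.6916] [-0.015  -0.0014 -0.0269] [ 0.511  -0.1454  0.1597]
```

View pics/grip_scene.png

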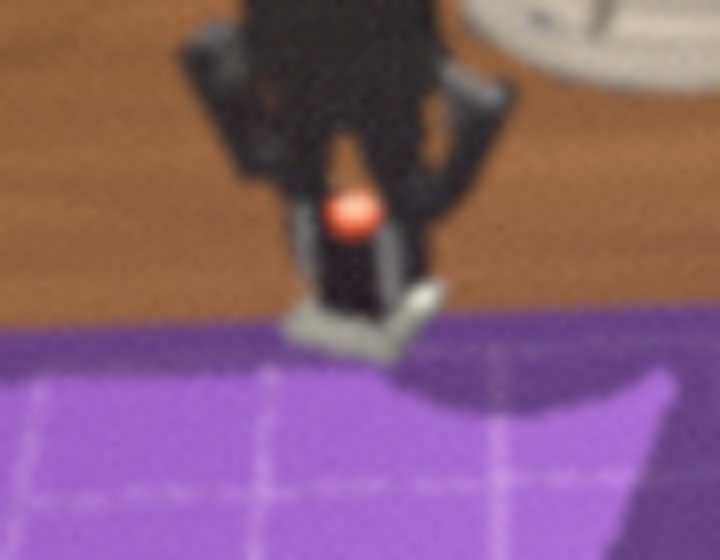

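View pics/grip_top.png

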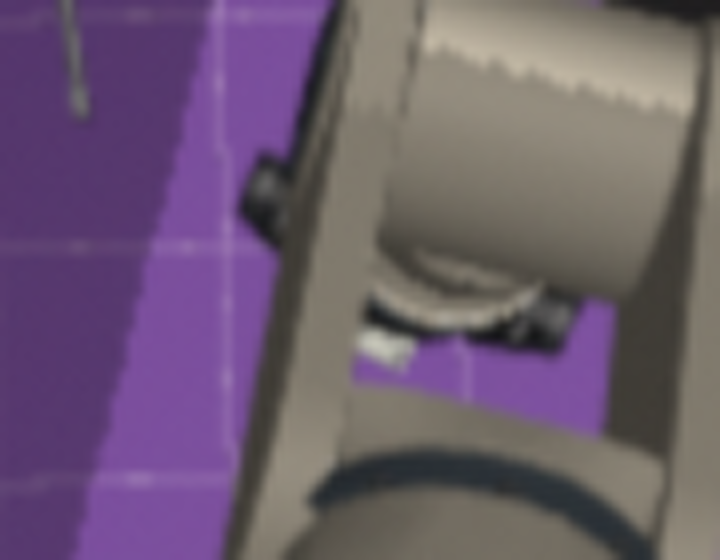

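```bash
python3 - <<'E'
from h import *
q=ori(96.1);p=np.array([.5495,.1207,0])
bot.reach(p+[0,0,.16],q)
bot.servo_line(p+[0,0,.064],velocity=.08)
bot.dwell(.3);o=get_obs();print(o["time_s"],o["gripper_width"],o["wrist_force"],o["ft_torque"],o["position"])
for n in("top","scene"):
    f,K,V=grab(n,3); np.save(f"{n}_h.npy",f)
    u,v=proj(p+[0,0,.03],K,V)[0].astype(int)
    cv2.imwrite(f"pics/hov_{n}.png",cv2.cvtColor(big(f,u-32,v-24,u+32,v+24,s=12),cv2.COLOR_RGB2BGR))
    print(n,u,v)
E
```

```text
9.625 0.02691973533865507 [ 0.5966 -0.5202 -1.2748] [ 0.0215 -0.0048  0.0209] [0.5496 0.1207 0.0642]
top 239 152
scene 275 217
```

View pics/hov_scene.png

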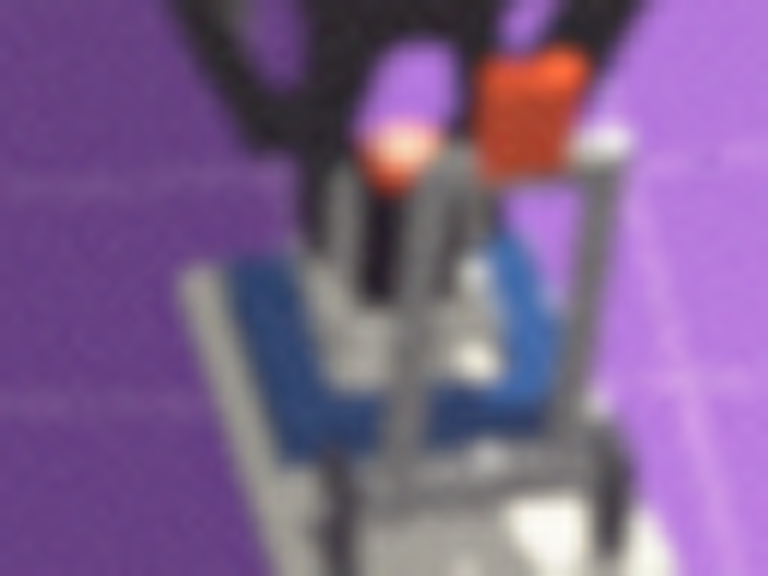

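View pics/hov_top.png

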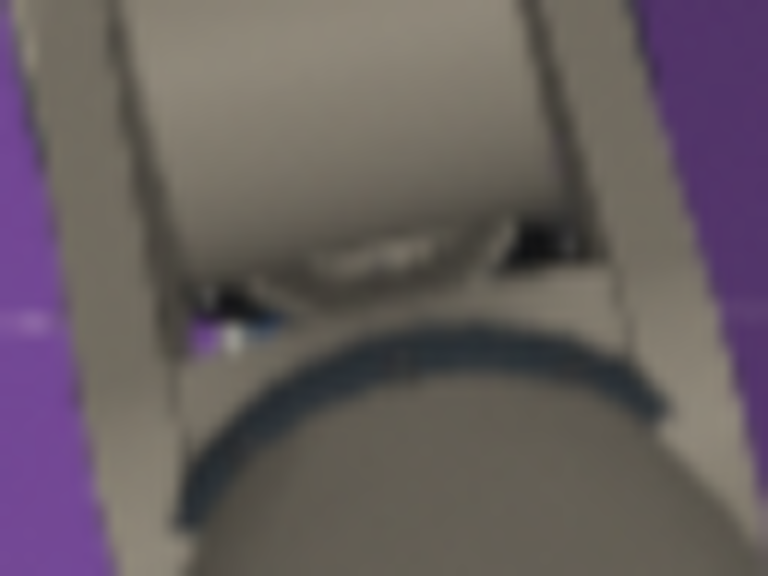

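```bash
python3 - <<'E'
from h import *
p=np.array([.5495,.1207,0])
z=.064
while z>.051:
    z-=.001 if z>.0602 else .0005
    bot.servo_line(p+[0,0,z],velocity=.02); o=get_obs()
    bot.dwell(.05);o=get_obs(); w=o["wrist_force"]
    print(f"{z:.4f}",o["position"],w,o["ft_torque"],round(o["time_s"],2))
    if w[2]>7: break
E
```

```text
0.0630 [0.5495 0.1207 0.0629] [-0.0649 -0.1386 -0.7058] [-0.0639  0.0276  0.0013] 10.22
0.0620 [0.5495 0.1207 0.062 ] [ 0.7946 -0.856  -1.2056] [0.0435 0.0053 0.0307] 10.53
0.0610 [0.5495 0.1207 0.061 ] [ 0.9469 -0.2197 -0.9826] [-0.0606 -0.0581  0.0272] 10.82
0.0600 [0.5495 0.1207 0.06  ] [ 0.8354  0.1101 -1.4307] [-0.0165 -0.0231  0.0388] 11.12
0.0595 [0.5495 0.1207 0.0595] [-0.4626  0.7018 -0.7533] [-0.0375 -0.0152  0.0103] 11.43
0.0590 [0.5495 0.1207 0.059 ] [ 0.3319 -0.108  -0.4801] [0.02   0.0001 0.0414] 11.72
0.0585 [0.5495 0.1207 0.0585] [-0.0344  0.0163 -1.2168] [-0.004   0.0243 -0.0038] 12.03
0.0580 [0.5495 0.1207 0.0583] [-2.4254  0.3362  4.7114] [-0.1145  0.3023 -0.0297] 12.32
0.0575 [0.5496 0.1207 0.0582] [-2.568  -0.3296 10.1669] [-0.2497  0.5248 -0.0191] 12.62
```

```bash
cat >> h.py <<'E'
a_=np.radians(6.1); EX=np.array([np.cos(a_),np.sin(a_),0]); EY=np.array([-np.sin(a_),np.cos(a_),0])
P0=np.array([.5495,.1207,0])
def attempt(dx,dy,zs=(.0578,.0570)):
    p=P0+EX*dx*1e-3+EY*dy*1e-3
    bot.servo_line(p+[0,0,.0592],velocity=.03)
    for z in zs:
        bot.servo_line(p+[0,0,z],velocity=.02); o=get_obs(); w=o["wrist_force"]
        print(dx,dy,f"{z:.4f}",o["position"],w,o["ft_torque"],round(o["time_s"],2))
        if w[2]>7: return False
    return o["position"][2]<.0575 and w[2]<3.5
E
python3 - <<'E'
from h import *
for d in((1,0),(0,1),(1,1)):
    if attempt(*d): print("IN");break
E
```

```text
1 0 0.0578 [0.5507 0.1208 0.0582] [-2.0353 -0.3255  8.3028] [-0.1891  0.3108 -0.0166] 13.12
0 1 0.0578 [0.5495 0.1217 0.0576] [ 1.1709  0.4555 -0.5893] [ 0.1318 -0.1581 -0.0133] 13.62
0 1 0.0570 [0.5497 0.1218 0.0571] [ 0.7785  1.7548 -0.7546] [ 0.2766 -0.2446  0.0001] 13.88
IN
```

```bash
python3 - <<'E'
from h import *
p=P0+EY*.0014
z=.0570; bot.servo_line(p+[0,0,z],velocity=.03)
while z>.049:
    z-=.0005
    bot.servo_line(p+[0,0,z],velocity=.02); o=get_obs(); w=o["wrist_force"]
    print(f"{z:.4f}",o["position"],w,o["ft_torque"],round(o["gripper_width"],4),round(o["time_s"],2))
    if w[2]>9: break
E
```

```text
0.0565 [0.5498 0.1221 0.0568] [ 3.594  -0.6195  1.5968] [-0.0852 -0.459   0.0195] 0.0271 14.38
0.0560 [0.5499 0.1222 0.0563] [ 5.0346 -0.207   3.9791] [-0.0415 -0.6073  0.0777] 0.0272 14.62
0.0555 [0.5499 0.1223 0.0558] [ 4.5061 -0.5185  4.3168] [ 0.0063 -0.6279  0.0103] 0.0272 14.88
0.0550 [0.5497 0.1222 0.0552] [5.7702 1.6128 4.2619] [ 0.0359 -0.7051 -0.0025] 0.0266 15.12
0.0545 [0.5497 0.1223 0.0547] [4.6611 0.2198 5.4584] [ 0.0877 -0.7466  0.0043] 0.0267 15.38
0.0540 [0.5499 0.1223 0.0543] [4.436  0.0415 5.5112] [ 0.042  -0.7634 -0.0144] 0.0272 15.62
0.0535 [0.5499 0.1223 0.0538] [ 4.8255 -0.4933  5.1196] [ 0.0395 -0.7724 -0.0135] 0.0273 15.88
0.0530 [0.5499 0.1223 0.0532] [4.1948 0.9467 4.8802] [ 0.1029 -0.8514 -0.0385] 0.0269 16.12
0.0525 [0.55   0.1223 0.0528] [5.648  0.1148 4.9595] [ 0.0771 -0.8372  0.0097] 0.0272 16.38
0.0520 [0.5501 0.1223 0.0523] [5.6685 1.5868 5.8899] [ 0.0618 -0.8422 -0.0439] 0.0272 16.62
0.0515 [0.5497 0.1222 0.0513] [ 4.7966 -0.2246  1.2202] [ 0.184  -1.0301  0.0095] 0.0272 16.88
0.0510 [0.5498 0.1223 0.0509] [5.2056 0.1118 1.6535] [ 0.1279 -1.0286  0.0337] 0.0272 17.12
0.0505 [0.5498 0.1223 0.0505] [ 6.6223 -0.1557  2.1489] [ 0.1156 -1.0232 -0.0109] 0.0269 17.38
0.0500 [0.5499 0.1223 0.0505] [3.9984 0.6371 7.6539] [-0.     -0.6372 -0.0427] 0.0273 17.62
0.0495 [0.55   0.1223 0.0504] [ 2.8062 -0.2354 13.6676] [-0.0412 -0.3266  0.0063] 0.0272 17.88
```

```bash
python3 - <<'E'
from h import *
p=P0+EY*.0014
z=.0495
while z>.0484:
    z-=.00015
    bot.servo_line(p+[0,0,z],velocity=.02); ws=[]
    for _ in range(4): bot.dwell(.02); ws.append(get_obs()["wrist_force"])
    w=np.mean(ws,0);o=get_obs()
    print(f"{z:.5f}",o["position"],w,round(o["time_s"],2))
    if w[2]>18.2: break
for _ in range(5):
    bot.dwell(.15); print(get_obs()["wrist_force"])
E
```

```text
0.04935 [0.5499 0.1223 0.0504] [ 1.6455  0.1595 15.6807] 18.19
0.04920 [0.55   0.1223 0.0504] [ 1.004  -0.363  18.0149] 18.51
0.04905 [0.55   0.1223 0.0504] [ 0.349  -0.3349 19.862 ] 18.82
[ 0.9866  0.6224 19.5325]
[ 1.2336 -0.7341 18.825 ]
[ 0.6515 -0.6231 19.4404]
[-0.1966 -0.0601 18.9284]
[ 1.0062 -0.866  19.4265]
```

```bash
python3 - <<'E'
from h import *
p=P0+EY*.0014
bot.servo_line(p+[0,0,.0502],velocity=.02);print(get_obs()["wrist_force"])
hand.move_gripper(.055);print(get_obs()["wrist_force"],get_obs()["position"])
bot.servo_line(p+[0,0,.14],velocity=.1)
print(get_obs()["wrist_force"])
# move back towards robot for clear top view
bot.reach(p+[-.17,0,.24],ori(96.1))
print(get_obs()["time_s"])
for n in("top","scene"):
    f,K,V=grab(n,3); np.save(f"{n}_s.npy",f)
    u,v=proj(p+[0.01,0,.03],K,V)[0].astype(int)
    cv2.imwrite(f"pics/seat_{n}.png",cv2.cvtColor(big(f,u-32,v-24,u+32,v+24,s=12),cv2.COLOR_RGB2BGR)); print(u,v)
E
```

```text
[4.6817 1.0108 6.6805]
[-0.4822 -1.21    0.4875] [0.5484 0.1219 0.0497]
[-0.8764 -0.045   0.0052]
22.0667
238 149
276 219
```

View pics/seat_scene.png

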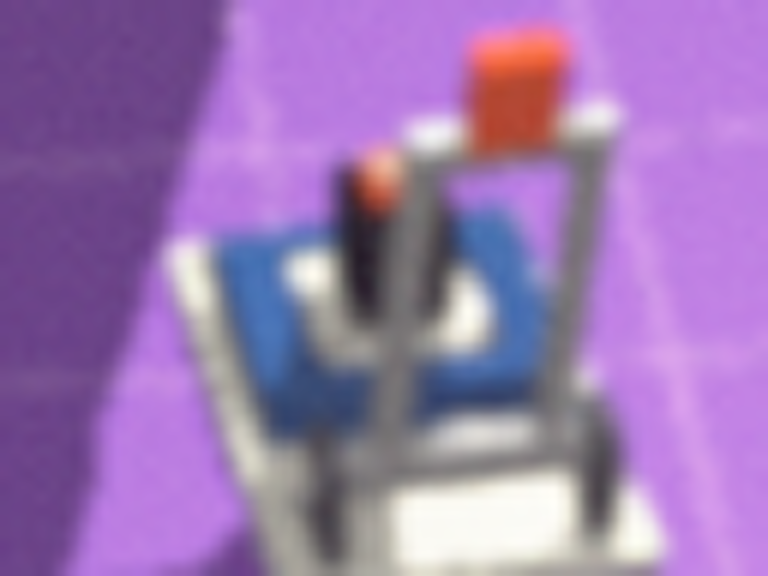

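View pics/seat_top.png

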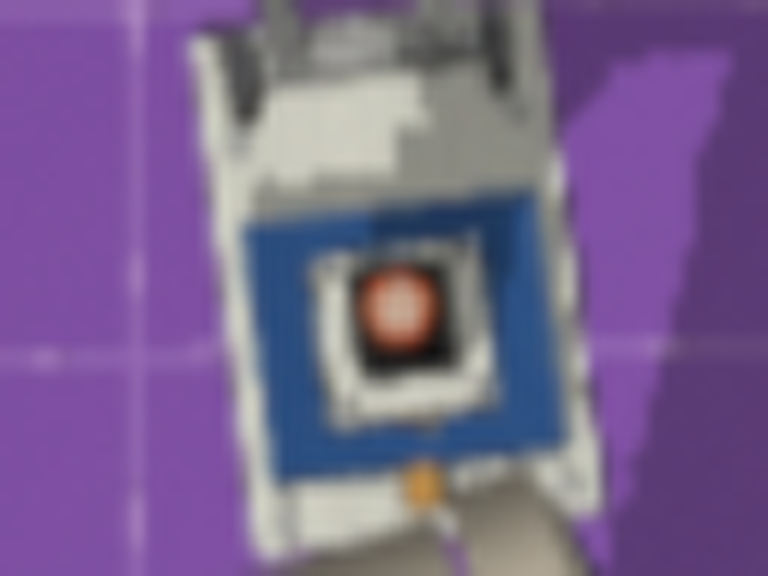

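The top view shows the foot down inside the blue rim with its margins even, and the scene view shows the camera upright. The descent stopped at the expected floor height. Next I'll swing the clamp from behind its tab, with the fingers closed.

```bash
cat >> h.py <<'E'
S=np.array([.5497,.1220,.018]); H=S+.078*EX+[0,0,.0135]; Q=ori(96.1)
def tcp(a,r=.143,back=0.):
    c=H+EX*(-r*np.cos(a)+.005*np.sin(a)+.011+back); 
    return c+[0,0,r*np.sin(a)+.005*np.cos(a)+.017]
def tabpos(n,box,z=None):
    f,K,V=grab(n); return f,K,V
E
python3 - <<'E'
from h import *
hand.move_gripper(0.0)
b=tcp(1.77,back=.045)
for P in [P0+[-.17,0,.30],np.r_[b[:2],.30]]:
    bot.reach(P,Q)
bot.servo_line(b,velocity=.15);o=get_obs();print(o["position"],o["wrist_force"],o["time_s"],o["gripper_width"])
for n in("scene",):
    f,K,V=grab(n,1); u,v=proj(H+[0,0,.1],K,V)[0].astype(int)
    cv2.imwrite(f"pics/beh_{n}.png",cv2.cvtColor(big(f,u-40,v-40,u+40,v+40,s=7),cv2.COLOR_RGB2BGR))
E
```

```text
[0.7165 0.14   0.1889] [ 0.2773  0.9921 -0.2397] 25.4583 0.00017148837310727267
```

View pics/beh_scene.png

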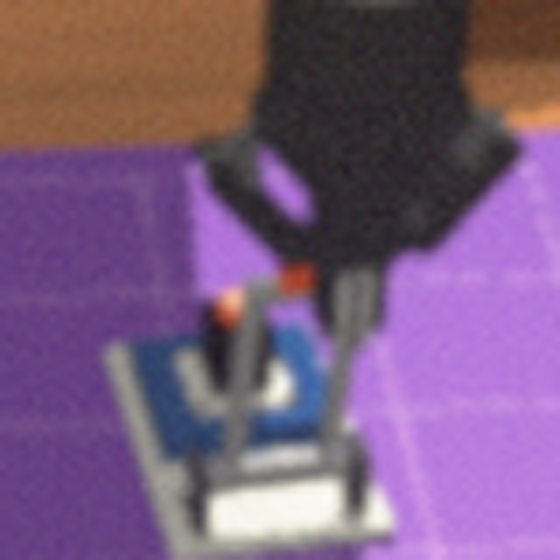

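```bash
python3 - <<'E'
from h import *
d=np.load("scene_kv.npz");K,V=d["K"],d["V"]; d=np.load("top_kv.npz");K2,V2=d["K"],d["V"]
c=H+EX*.142*.2+[0,0,.142*.98]
print(H,c,proj(c,K,V),proj(c,K2,V2),"obs tab 286.5,202.5 / 233.0,112.8")
u,v=proj(H+[0,0,.1],K,V)[0].astype(int)
t=get_obs()["position"]-[0,0,.017]
print(7*(proj([c,t,t+[0,0,.02],H,S],K,V)-[u-40,v-40]))
f,_,_=grab("top");cv2.imwrite("pics/beh_top.png",cv2.cvtColor(big(f,205,85,275,165,s=7),cv2.COLOR_RGB2BGR))
E
```

```text
[0.6273 0.1303 0.0315] [0.6555 0.1333 0.1707] [[286.5301 201.0981]] [[232.674  111.6557]] obs tab 286.5,202.5 / 233.0,112.8
[[304.7107 245.6865]
 [343.9644 332.1489]
 [346.8346 290.8683]
 [273.2279 467.5475]
 [231.5093 384.1985]]
```

View pics/beh_top.png

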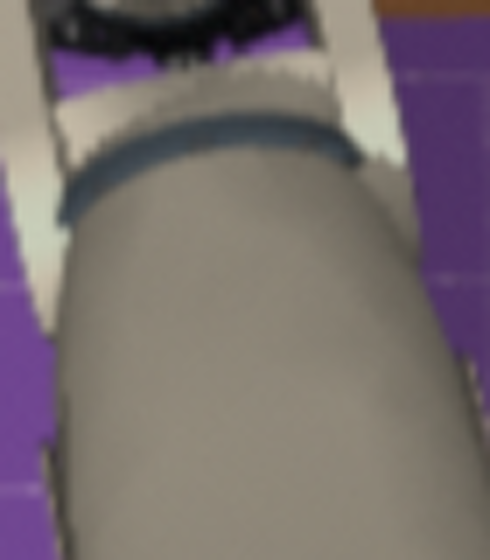

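Predicted and observed tab positions agree, so the sideways offset in the picture is only perspective. I'll swing the clamp down, watching the force.

```bash
python3 - <<'E'
from h import *
for k,a in enumerate([1.77,1.65,1.5,1.4,1.3,1.2,1.1,1.0,.9,.8]):
    bot.servo_line(tcp(a),velocity=.1 if k else .06);o=get_obs();print(a,o["position"],o["wrist_force"],round(o["time_s"],2))
    if np.abs(o["wrist_force"]).max()>9: print("STOP");break
f,K,V=grab("scene"); cv2.imwrite("pics/sw.png",cv2.cvtColor(big(f,230,165,330,255,s=6),cv2.COLOR_RGB2BGR))
E
```

```text
1.77 [0.6714 0.135  0.1878] [-0.0091  0.1928 -0.7615] 26.46
1.65 [0.6544 0.1332 0.1908] [-0.37   -1.2174  0.437 ] 26.78
1.5 [0.6332 0.131  0.1916] [0.1378 0.0106 0.405 ] 27.15
1.4 [0.619  0.1294 0.1903] [0.4063 0.1516 0.3687] 27.44
1.3 [0.605  0.1279 0.1876] [-0.0809 -0.5405 -0.2809] 27.73
1.2 [0.5913 0.1265 0.1836] [0.1566 0.347  0.0749] 28.02
1.1 [0.5781 0.1251 0.1782] [0.2805 0.455  0.1099] 28.32
1.0 [0.5655 0.1237 0.1715] [ 0.6734  0.0305 -0.0567] 28.61
0.9 [0.5536 0.1224 0.1636] [-0.149   0.1116 -0.4622] 28.9
0.8 [0.5426 0.1212 0.1545] [-0.1212 -0.2093 -0.2749] 29.19
```

View pics/sw.png

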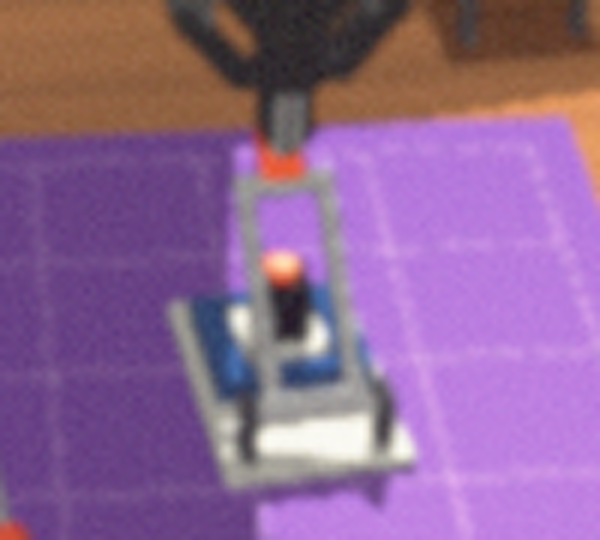

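The tab is being pushed forward, and the rails straddle the housing. I'll continue to the stop.

```bash
python3 - <<'E'
from h import *
for a in [.7,.6,.5,.4,.3,.2,.14,.09,.06,.04,.025,.01,.0,-.008,-.016,-.024]:
    bot.servo_line(tcp(a),velocity=.1 if a>.15 else .04);o=get_obs();print(a,o["position"],o["wrist_force"],round(o["time_s"],2))
    if np.abs(o["wrist_force"]).max()>(8 if a<.1 else 9): print("STOP");break
bot.dwell(.4);print(get_obs()["wrist_force"])
f,K,V=grab("scene"); cv2.imwrite("pics/sh.png",cv2.cvtColor(big(f,230,175,330,265,s=6),cv2.COLOR_RGB2BGR))
E
```

```text
0.7 [0.5323 0.1201 0.1442] [ 0.4966 -0.3075 -0.4969] 29.53
0.6 [0.5234 0.1192 0.1333] [-0.0184  0.4741  0.3496] 29.82
0.5 [0.5156 0.1184 0.1214] [ 0.1894 -0.1965  1.4543] 30.12
0.4 [0.509  0.1176 0.1087] [0.3922 0.5772 0.3766] 30.41
0.3 [0.5036 0.1171 0.0955] [-0.9167  0.6631 -0.1998] 30.7
0.2 [0.4996 0.1166 0.0818] [-0.5754 -0.0614  0.0269] 30.99
0.14 [0.4979 0.1164 0.0732] [ 0.3058  0.2841 -0.206 ] 31.36
0.09 [0.4967 0.1163 0.066 ] [-0.2452 -0.5289  0.4167] 31.68
0.06 [0.4964 0.1163 0.0618] [ 0.1299 -0.2897  1.0589] 31.94
0.04 [0.4962 0.1163 0.059 ] [ 0.2728 -0.1188 -0.2825] 32.19
0.025 [0.4961 0.1162 0.057 ] [0.0364 0.5728 0.3203] 32.44
0.01 [0.496  0.1163 0.0548] [0.2748 0.8028 0.5167] 32.69
0.0 [0.4961 0.1163 0.0535] [-0.1321  0.1048  1.6392] 32.94
-0.008 [0.4961 0.1163 0.0533] [-3.6776 -1.0659 15.4957] 33.19
STOP
[-3.8369  0.2266 15.8876]
```

View pics/sh.png

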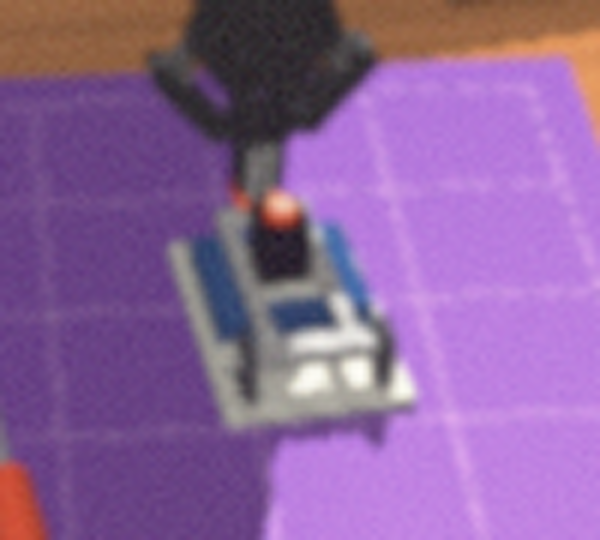

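The stop was met at the expected height with a rigid reaction, and the clamp lies level. Now I'll retract and check.

```bash
python3 - <<'E'
from h import *
p=tcp(0)
bot.servo_line(p+[0,0,.14],velocity=.1)
bot.reach(p+[-.12,0,.24],Q); bot.dwell(.2)
for n in("top","scene"):
    f,K,V=grab(n,2); u,v=proj(S+[0.01,0,.01],K,V)[0].astype(int)
    cv2.imwrite(f"pics/end_{n}.png",cv2.cvtColor(big(f,u-36,v-30,u+36,v+30,s=9),cv2.COLOR_RGB2BGR))
    cv2.imwrite(f"pics/endfull_{n}.png",cv2.cvtColor(f,cv2.COLOR_RGB2BGR))
    t=H-EX*.142+[0,0,.005]; print(n,"tab expected shut (crop px)",9*(proj(t,K,V)[0]-[u-36,v-30]), "if 0.1 rad",9*(proj(t+[0,0,.014],K,V)[0]-[u-36,v-30]))
o=get_obs();print(o["wrist_force"],o["time_s"])
E
```

```text
top tab expected shut (crop px) [351.4896 466.4126] if 0.1 rad [350.0394 462.1747]
scene tab expected shut (crop px) [286.8001 132.984 ] if 0.1 rad [287.9848 101.9942]
[0.227  0.2664 0.0773] 36.2667
```

View pics/end_scene.png

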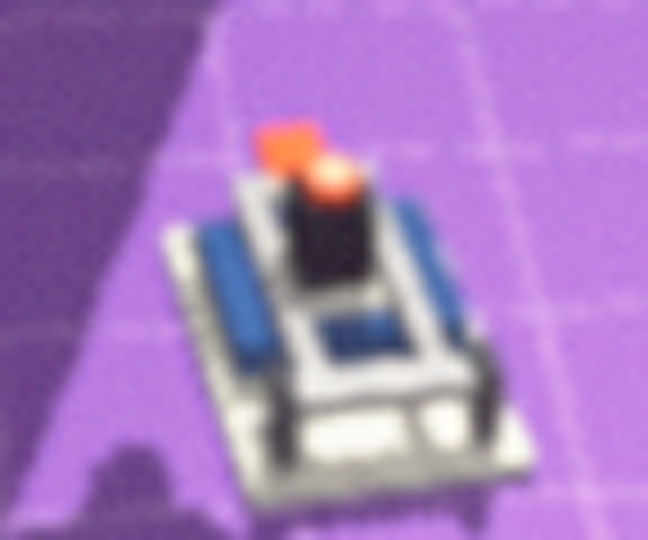

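View pics/endfull_top.png

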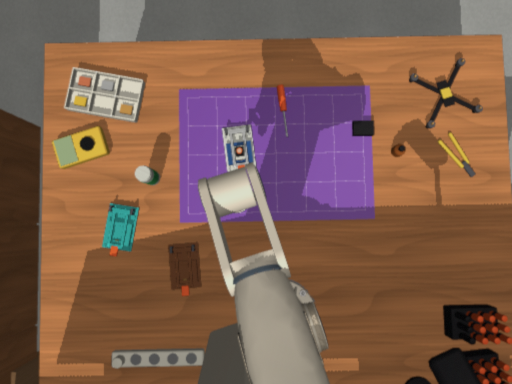

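The tab is at about (290,148) in the crop. The prediction was row 133 for shut and 102 for 0.1 rad open, so the clamp is shut. The bystanders are unchanged and the gripper is clear.

```bash
python3 -c "
from workcell import hand_in; print(hand_in())"
```

```text
the job is handed in; nothing more can be done
None
```

The camera is seated in the pocket of the blue and aluminium fixture, and the clamp is shut over its foot. I handed the job in at about 36 s of the 72 s allowed; `hand_in()` gives no verdict.

**What I did**
- **Fit:** My first position estimate put the foot on the rim, with a reading of about 10 N. Retrying 1 mm further along x also landed on the rim, and shifting 1 mm along the fixture's y instead let it enter.
- **Seating:** I pressed it past the pad, where the force rose to about 6 N and then dropped. It met the floor firmly at the expected height. I held a reading of 19–20 N for about 0.8 s, which is about 20.5 N after correcting for the camera's weight.
- **Clamp:** I swung it shut from behind its tab with the fingers closed, until it reached a rigid stop at the expected height (about 16 N on the tab), then backed away.

**Last checks**
- **Camera and clamp:** The pictures show the camera upright with the clamp frame level around its housing.
- **Tab position:** The tab is about 15 enlarged-crop pixels (under 2 image pixels) below the row I predicted for shut. That is on the shut side, away from open.
- **Robot and other objects:** The wrist force is about 0, and the bystanders and look-alikes look unmoved in the top view.
- **Not measured:** I could not measure the force on the pocket floor directly, so I inferred it from the wrist reading and the stop at floor height.

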